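# Hold the tester pen on the clipper charger's round contact

### The arm

A 7-joint arm with a two-finger parallel gripper is mounted at the origin on the work surface. World frame = base frame: x ahead of the robot, y to its left, z up, the work surface at z = 0. Lengths are in m, angles in rad, forces in N, time in s.
With the tool pointing down it reaches from about 0.35 to 0.9 m from the base axis. Payload 19.9 kg.
Tool frame: the origin (TCP) lies at the very end of the fingers, on their centre line; the grasp point (between the pads) lies 19 mm behind it; y points along the fingers, z is the direction in which the jaws open and shut, and the axes are right-handed (so a half turn about y gives the same grasp; the last joint's range is limited). The gripper opens to 85 mm and grips with 20 to 120 N. Pads are 22 mm wide; open, the fingers measure 114 mm over their backs; the gripper's body (76 mm by 85 mm) begins 54 mm behind the grasp point. The pads swing forward as they close: fully open they stand 13 mm farther back than shut.
Start: joints at [-1.343, 0.417, -0.01, 1.614, 0.005, 1.111, -0.053], TCP at [0.166, 0.603, 0.231] pointing down, gripper open.
Joint ranges: [-2.81, 2.81], [-0.39, 2.02], [-1.27, 1.25], [0.06, 2.57], [-1.19, 4.33], [0.19, 2], [-2.82, 2.82]. Speed limits (rad/s): [1.89, 1.89, 2.39, 2.39, 3.01, 3.01, 3.01].

### API

Orientations are given as a 3x3 rotation matrix whose columns are the frame's x, y, z axes.
In Python, from cell import bot gives the robot as it stands. The module is installed in compiled form; this text tells all that it offers.
- The arm moves only by the tool carry_out, never from a script. Its argument "increments" is a list of rows, each a list of 7 numbers: the turn, a rotation vector about the world's x, y, z in degrees, then the shift along the world's x, y, z in cm, then the finger opening in cm, from 0 to 8.54. A call has 1 to 20 rows; each row shifts and turns the commanded pose from where the row before left it; what a row does not reach is not made up. A row lasts 1/8 s, in which the tool goes at most 62.5 mm and 10.7 degrees, less where a joint would pass 70% of its speed; a pose out of reach is approached as far as the arm can. A call is refused whole if a number of a shift passes 6.25 or a number of a turn 10.7, either way. A call with a gripper value outside its range is refused whole. The fingers move at their own pace and stop on an object; the grip force is fixed at half the most. Time passes only in rows, so rows that do not move let the fingers close. It gives the time, the measured TCP pose, the force and the opening at its end, in the units of the state.
- bot.sense(): the state, without advancing time (a new reading comes with each control period).
- bot.read_camera(name): name is "scene" or "top" or "wrist"; returns a dict with "img" (384x512x3 uint8, red, green, blue), "intrinsics" (3x3 intrinsics, pixels), "R" (3x3) and "t" (3): a world point X has camera coordinates R X + t. Camera axes: x right, y down, z forward; pixel columns grow to the right and rows downward; lengths in m; the calibration is good to about 2 mm. A picture is of the moment at which its call begins. There is no depth.
- bot.close_job(): hands the job in, once; it reports no verdict.
The state is a dict: "clock": time; "joints": joint angles; "qvel": joint speeds; "joint_torque": joint torques, N m; "eef_pos": TCP position; "eef_rot": TCP orientation; "force": force on the tool from outside, world axes, zero at the start; "ft_torque": the same for the moment, N m; "gripper_width": finger opening in m.
Only numpy, scipy, OpenCV 4.12 (cv2) and the standard library are available. Lean on these libraries where they do the work, as an engineer would, in place of code of your own. Each camera call takes 0.05 s, during which the arm holds its last target. There are 200 camera calls.

### The job

The clipper will not charge, so test its charging cradle: lift the flat-sided tester pen out of its socket on the free-turning carousel and hold its sprung nose on the middle of the round contact of the cradle (not the square one), with the pen square to the sloping face. Press gently, so that the nose goes about half way in without reaching its stop, and finish still holding the pen there. Leave everything else on the bench as it is; the carousel may turn, but nothing on it may be knocked over.

Things in the scene. Friction and masses are not known exactly. Their poses are not given: they have to be found in the camera images.
- pen: Tester pen, 156 mm, 100 g, upright nose down in a carousel socket. Origin: tip of its nose when fully out; z runs up to the butt. Along z: brass nose 8 mm thick to 20 mm, neck 16 mm thick to 60, collar 36 mm square to 68, grey flat-sided grip 36 (x) by 20 mm (y) to 156. The collar rests on the socket's rim: lift 60 mm to come clear. It can turn in its socket.
- nose (a joint): How far the pen's sprung nose is pushed in, m: 0 fully out, 0.010 at its stop. Pushing it in takes about 0.9 N to start, 2.4 N at half way (5 mm) and 3.9 N just before the stop.
- nose_tip (a point): The tip of the nose, on its end; moves in with the nose.
- turntable: Wooden carousel 210 mm across, turns freely at the least push. Origin on its axis at bench height, z up; disc top at 30 mm. 70 mm from the axis: two square steel tube sockets (bore 22 mm, rims at 96 mm), the pen's along x, the wooden-handled tool's 120 degrees counter-clockwise; a jar at 240 degrees. Post with wooden ball on the axis, top at 99 mm.
- dock_face: Sloping face of the black charging cradle (fixed), 116 mm up the slope (x) by 105 mm (y). Origin at its centre, 52 mm above the bench; z is the outward normal, 25 degrees from vertical, leaning over the low front edge. Front and side edges are raised up to 9 mm. Brass contacts 1 mm proud: a round one, 22 mm, ringed by small beads, at y = +22 mm; a square one, 22 mm, at y = -22 mm.
- contact (a point): Centre of the top of the round contact; axes as dock_face (z = outward normal).
- stripper: Stripping tool with a turned round wooden handle, standing in the other carousel socket, top 162 mm above the bench. Origin at its lower end, z along it. Bystander.
- jar: Small round jar, 48 mm across, 45 mm high, loose on the carousel. Origin under its centre, z up. Bystander.
- comb: Chrome comb, 180 by 28 by 5 mm, lying flat along x in the middle of the bench. Origin under its centre. Bystander.
- slicker: Black slicker brush, head 55 by 95 mm, handle to -x, pins up, 30 mm high. Origin under the head's centre. Bystander.
- wood_brush: Small wooden brush, 100 by 45 by 30 mm, bristles down. Origin under its centre. Bystander.
- clipper: Cordless clipper, about 170 by 44 by 36 mm, lying beyond the work area. Origin under its middle. Bystander.

How it is judged:
On the way:
1. the pen is held by the fingers, lifted clear of its socket (z of pen in the frame of turntable above 0.098 m and contact force between the fingers and pen above 1 N and contact force between pen and turntable below 0.05 N), for 0.2 s.
At the end, for the whole second after the job is handed in: The fingers still hold the pen, at rest, its nose tip within 7 mm of the centre of the round contact, the pen within about 8.5 degrees (0.15 rad) of square to the sloping face, the nose pushed in 2 to 8.5 mm of its 10 mm, with 0.6 to 6 N on the cradle and nothing else carrying the pen (distance between nose_tip and contact below 0.007 m and angle between the z axis of pen and the z axis of dock_face, either way round below 0.15 rad and value of joint nose between 0.002 and 0.0085 m and contact force between pen and dock_face between 0.6 and 6 N and contact force between the fingers and pen above 1 N and contact force between pen and turntable below 0.05 N and linear speed of pen below 0.02 m/s); the arm keeps its last pose, push and grip.
It fails at once if the pen is pressed hard on the cradle (over 15 N) (contact force between pen and dock_face above 15 N).
It fails at once if the jar or the stripping tool is knocked over (angle between any of jar, stripper's own z axis and vertical above 0.5 rad).
It fails at once if the comb, a brush or the clipper is moved more than 25 mm (distance of any of comb, slicker, wood_brush, clipper from where it was at the start of the episode above 0.025 m).
It also fails if it takes over 38 s, if anything falls off the work surface, if the arm or the gripper's body presses on something with over 40 N, if the wrist force passes 120 N, or if a joint passes its speed limit or range.

## Working session

There is one attempt and no reset: what is moved stays moved. The work goes in short steps, Python scripts to look and compute and a tool call to move; the robot and the scene stay as the last step left them, time stands still between calls to the robot, and variables do not carry over. Pictures are saved under pics/ and viewed, about 8 in all and at most 12, crops included, and the job is handed in when it is done.

Besides the shell and the picture viewer there is one more tool, called after "Request:" by a JSON object that holds its "op" and its "data". carry_out: Moves the arm, as the interface text tells. Its arguments: {"type":"object","properties":{"increments":{"type":"array"}},"required":["increments"]}

```bash
mkdir -p pics; cat > h.py <<'E'
import numpy as np, cv2
from cell import bot
def snap(name,fn=None):
    c=bot.read_camera(name)
    if fn: cv2.imwrite('pics/'+fn,c['img'][:,:,::-1])
    return c
def ray(c,u,v):
    d=c['R'].T@np.linalg.inv(c['intrinsics'])@np.array([u,v,1.]); o=-c['R'].T@c['t']; return o,d/np.linalg.norm(d)
def onz(c,u,v,z):
    o,d=ray(c,u,v); return o+d*(z-o[2])/d[2]
def tri(c1,p1,c2,p2):
    o1,d1=ray(c1,*p1);o2,d2=ray(c2,*p2)
    s=np.linalg.lstsq(np.c_[d1,-d2],o2-o1,rcond=None)[0]
    a,b=o1+s[0]*d1,o2+s[1]*d2; return (a+b)/2,np.linalg.norm(a-b)
def proj(c,X):
    q=c['intrinsics']@(c['R']@np.array(X)+c['t']); return q[:2]/q[2]
E
python3 - <<'E'
from h import *
a=snap('top');b=snap('scene')
import pickle;pickle.dump((a,b),open('c0.pkl','wb'))
cv2.imwrite('pics/top0.png',cv2.resize(a['img'][:,:,::-1],(800,600),interpolation=cv2.INTER_CUBIC))
cv2.imwrite('pics/sc0.png',cv2.resize(b['img'][:,:,::-1],(800,600),interpolation=cv2.INTER_CUBIC))
for c in(a,b): print(-c['R'].T@c['t'],c['R'][2],c['intrinsics'][0])
print(bot.sense()['eef_rot'],bot.sense()['force'])
E
```

```text
[0.48444007 0.02312387 1.25650477] [ 0.09156176 -0.00279191 -0.99579549] [376.04366111   0.         255.92488619]
[ 1.428433   -1.03596409  0.94912647] [-0.50448191  0.66072588 -0.5558231 ] [499.82805608   0.         252.75939095]
[[ 9.64087186e-01 -2.43366142e-04  2.65585840e-01]
 [-2.65585945e-01 -1.10795485e-03  9.64086551e-01]
 [ 5.96310936e-05 -9.99999357e-01 -1.13279970e-03]] [ 0.23704044 -0.51099948 -0.19019344]
```

View pics/top0.png

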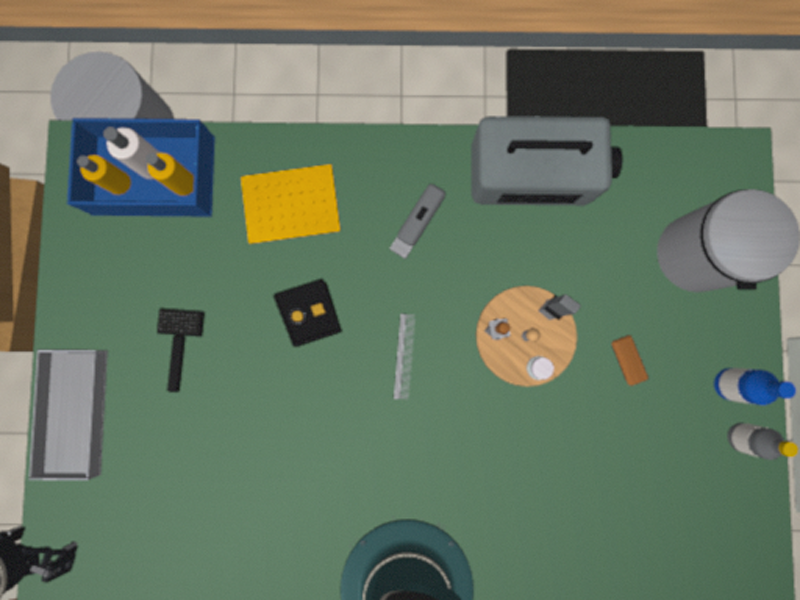

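View pics/sc0.png

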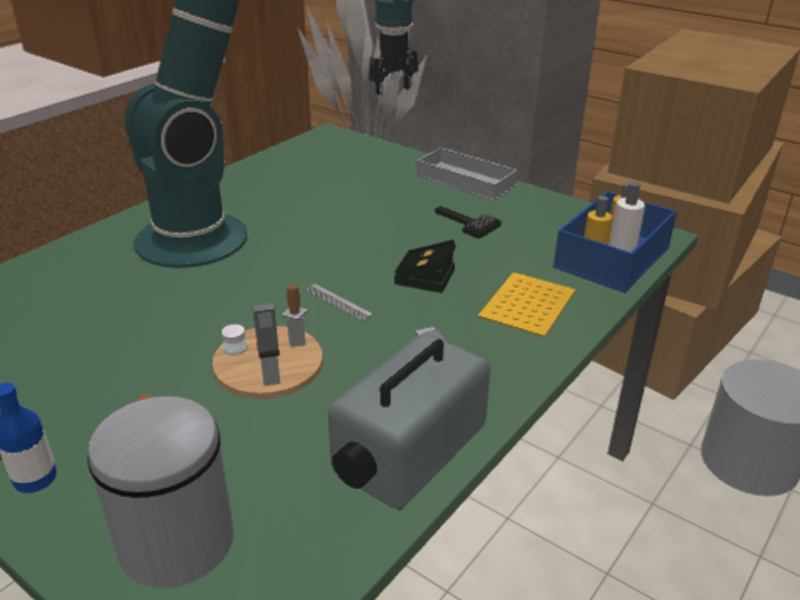

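The top view shows the pen at about (565,305), the round contact at (297,316), the square one at (319,310) and the stripper at (500,328), all in 800x600 pixels. Next I'll zoom in on the carousel and cradle in both views.

```bash
python3 - <<'E'
from h import *
import pickle;a,b=pickle.load(open('c0.pkl','rb'))
A,B=a['img'],b['img']
def cr(I,u,v,w,h):return cv2.resize(I[v:v+h,u:u+w],(400,300),interpolation=cv2.INTER_CUBIC)
m=np.vstack([np.hstack([cr(A,300,178,80,60),cr(A,165,172,80,60)]),np.hstack([cr(B,130,175,80,60),cr(B,235,145,80,60)])])
cv2.imwrite('pics/z.png',m[:,:,::-1])
s=.64
print('pen top',onz(a,570*s,303*s,.192),'contact',onz(a,297*s,316*s,.06),onz(a,319*s,310*s,.06))
print('disc',onz(a,527*s,336*s,.03), 'toaster corner',onz(a,475*s,203*s,.1))
E
```

```text
pen top [ 0.57051343 -0.2894159   0.192     ] contact [0.5497589  0.22897269 0.06      ] [0.5623914  0.18443982 0.06      ]
disc [ 0.51382216 -0.2460081   0.03      ] toaster corner [ 0.77756216 -0.12926236  0.1       ]
```

View pics/z.png

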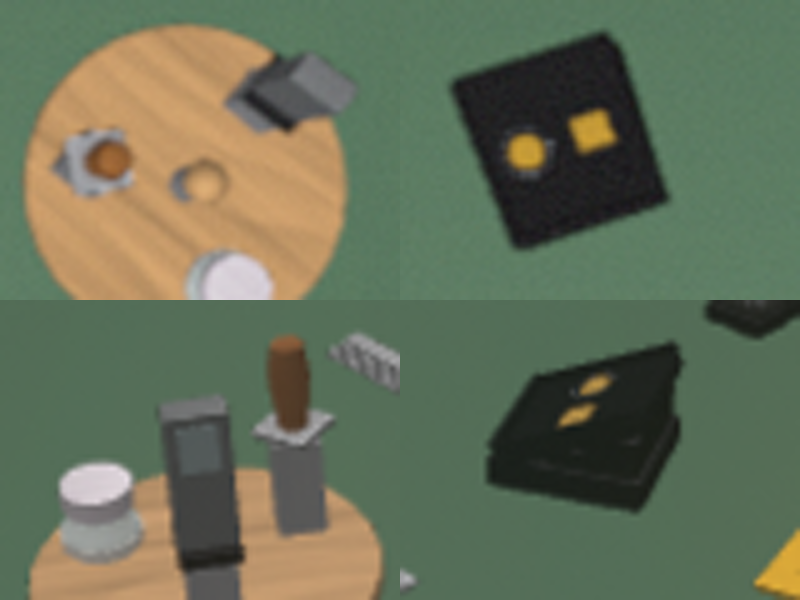

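The zoomed picture shows the pen's long top edge at about +50° in world, with the cradle's high edge away from the robot and the round contact on its +y side. I'll plan an arc to a hover over the pen, turning the tool on the way.

```bash
python3 - <<'E'
import numpy as np
a=np.linspace(74.6,-26.9,21)*np.pi/180;r=np.linspace(.625,.635,21)
p=np.c_[r*np.cos(a),r*np.sin(a)]*100
q=np.round(p,1);d=np.diff(q,axis=0)
print([[0,0,-5.7,round(x,1),round(y,1),.5,8.5] for x,y in d], q[-1],np.linalg.norm(d,axis=1).max())
E
```

```text
[[0, 0, -5.7, np.float64(5.3), np.float64(-1.7), 0.5, 8.5], [0, 0, -5.7, np.float64(5.1), np.float64(-2.1), 0.5, 8.5], [0, 0, -5.7, np.float64(4.9), np.float64(-2.6), 0.5, 8.5], [0, 0, -5.7, np.float64(4.7), np.float64(-3.0), 0.5, 8.5], [0, 0, -5.7, np.float64(4.4), np.float64(-3.4), 0.5, 8.5], [0, 0, -5.7, np.float64(4.1), np.float64(-3.8), 0.5, 8.5], [0, 0, -5.7, np.float64(3.7), np.float64(-4.1), 0.5, 8.5], [0, 0, -5.7, np.float64(3.3), np.float64(-4.4), 0.5, 8.5], [0, 0, -5.7, np.float64(3.0), np.float64(-4.8), 0.5, 8.5], [0, 0, -5.7, np.float64(2.5), np.float64(-4.9), 0.5, 8.5], [0, 0, -5.7, np.float64(2.1), np.float64(-5.2), 0.5, 8.5], [0, 0, -5.7, np.float64(1.6), np.float64(-5.4), 0.5, 8.5], [0, 0, -5.7, np.float64(1.1), np.float64(-5.4), 0.5, 8.5], [0, 0, -5.7, np.float64(0.7), np.float64(-5.6), 0.5, 8.5], [0, 0, -5.7, np.float64(0.1), np.float64(-5.6), 0.5, 8.5], [0, 0, -5.7, np.float64(-0.3), np.float64(-5.6), 0.5, 8.5], [0, 0, -5.7, np.float64(-0.9), np.float64(-5.5), 0.5, 8.5], [0, 0, -5.7, np.float64(-1.3), np.float64(-5.5), 0.5, 8.5], [0, 0, -5.7, np.float64(-1.8), np.float64(-5.3), 0.5, 8.5], [0, 0, -5.7, np.float64(-2.3), np.float64(-5.1), 0.5, 8.5]] [ 56.6 -28.7] 5.660388679233966
```

Request:
{"op": "carry_out", "data": {"increments": [[0,0,-5.7,5.3,-1.7,0.5,8.5],[0,0,-5.7,5.1,-2.1,0.5,8.5],[0,0,-5.7,4.9,-2.6,0.5,8.5],[0,0,-5.7,4.7,-3.0,0.5,8.5],[0,0,-5.7,4.4,-3.4,0.5,8.5],[0,0,-5.7,4.1,-3.8,0.5,8.5],[0,0,-5.7,3.7,-4.1,0.5,8.5],[0,0,-5.7,3.3,-4.4,0.5,8.5],[0,0,-5.7,3.0,-4.8,0.5,8.5],[0,0,-5.7,2.5,-4.9,0.5,8.5],[0,0,-5.7,2.1,-5.2,0.5,8.5],[0,0,-5.7,1.6,-5.4,0.5,8.5],[0,0,-5.7,1.1,-5.4,0.5,8.5],[0,0,-5.7,0.7,-5.6,0.5,8.5],[0,0,-5.7,0.1,-5.6,0.5,8.5],[0,0,-5.7,-0.3,-5.6,0.5,8.5],[0,0,-5.7,-0.9,-5.5,0.5,8.5],[0,0,-5.7,-1.3,-5.5,0.5,8.5],[0,0,-5.7,-1.8,-5.3,0.5,8.5],[0,0,-5.7,-2.3,-5.1,0.5,8.5]]}}

```text
clock: 2.6
eef_pos: [0.5652, -0.289, 0.3311]
eef_rot: [[-0.637, -0.001, 0.771], [-0.771, 0.0, -0.637], [0.0, -1.0, -0.001]]
force: [0.2, -0.1, 0.4]
gripper_width: 0.0848
```

```bash
python3 - <<'E'
from h import *
c=snap('wrist','w1.png'); import pickle;pickle.dump(c,open('w1.pkl','wb'))
s=bot.sense();print(s['eef_pos'],s['eef_rot'],s['joints'],s['clock'],s['force']);print(-c['R'].T@c['t'],c['R'],c['intrinsics'][0])
E
```

```text
[ 0.56064802 -0.29662928  0.33231041] [[-6.47747228e-01 -8.14792707e-04  7.61854884e-01]
 [-7.61850076e-01 -3.01763272e-03 -6.47746367e-01]
 [ 2.82677724e-03 -9.99995115e-01  1.33391334e-03]] [-0.08375252  0.43795069  0.73892889  1.47961435 -0.29490918  1.33775866
 -0.02877142] 2.65 [-5.95471693 -7.72394906 -0.03959177]
[ 0.60771281 -0.23746192  0.47373687] [[ 7.70645781e-01 -6.37263741e-01 -7.26058857e-05]
 [-6.14055869e-01 -7.42610859e-01  2.67328452e-01]
 [-1.70412648e-01 -2.05970960e-01 -9.63605466e-01]] [316.5434547    0.         252.48646477]
```

View pics/w1.png

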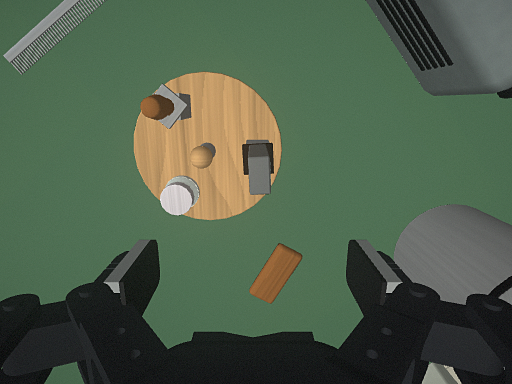

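The wrist view shows the pen near (257,170), its thin side across the image along the jaw axis. That jaw axis also points along the carousel's radius, so closing shouldn't turn it. I'll zoom in and take the outline of its top face.

```bash
python3 - <<'E'
from h import *
c=snap('wrist'); I=c['img']; u0,v0=225,125
cv2.imwrite('pics/w1z.png',cv2.resize(I[v0:v0+80,u0:u0+70],(700,800),interpolation=cv2.INTER_CUBIC)[:,:,::-1][:600+200][100:700])
g=cv2.cvtColor(I,cv2.COLOR_RGB2GRAY).astype(int)
print(g[132:202:3,240:280:2])
s=bot.sense();print(s['eef_pos'],s['eef_rot'][:,2],s['force'])
import pickle;pickle.dump(c,open('w1.pkl','wb'))
E
```

```text
[[159 154 180 176 166 147 137 137 141 141 146 123 124 137 164 159 156 168
  161 152]
 [160 167 113  99 100  77  80  56  60  43  56  38  31  33  31  19 157 172
  162 158]
 [ 55  53  52  47  75  76  77  73  74  73  75  74  54  44  46  31 162 168
  160 165]
 [ 94  50  49  60  73  77  78  75  76  74  71  74  74  43  45  36 167 170
  159 167]
 [135  48  49  83  75  79  74  72  74  75  72  73  73  49  46  38 170 169
  161 167]
 [185  48  44 121 109 113 109 109 112 109 113 113 114  92  41  39 172 169
  163 163]
 [179  47  44 133 120 118 115 116 117 117 114 116 116  98  41  43 174 159
  162 160]
 [179  40  48 132 118 119 118 116 118 115 115 114 116 101  88  42 178 157
  164 159]
 [175  40  48 120 118 118 118 117 118 115 114 116 114 105  61  41 175 158
  163 131]
 [171  34  48  86 119 117 117 115 116 117 115 114 115 110  90  40 129 158
  167  96]
 [169  30  49  64 119 116 118 117 114 117 117 115 116 117  72  40  82 160
  156  99]
 [168  56  45  43 120 116 115 118 116 117 115 116 115 118  90  97 170 163
   93 103]
 [167 167 179 177 118 117 116 118 116 116 116 113 113 118  84 165 156 148
  103 
[... 354 characters left out ...]
 172 170 105 118 115 113 108 104  99 100  96  93  89 105 102 102
  100 102]
 [158 154 174 171 157 158 154 156 161 156 154 146 163 101 104 103 102 100
  103 103]
 [161 144 174 172 159 156 152 153 162 153 155 134  98 104 101 101 103 101
  104  99]
 [161 148 175 171 159 156 152 152 163 155  99 101 107 102 102 102 104 103
  102 101]
 [167 150 163 174 158 156 154 155 152  99 103 104 103 103 101 104 102 100
  103 101]
 [165 149 162 173 158 157 153  96 104 101 103 104 103 103 101 103 102 100
  103 100]
 [170 150 163 176 157  93 102 104 105 105 102 101 102 103 100 103 102 102
  102 101]]
[ 0.56228855 -0.29379794  0.33202066] [ 0.76541426 -0.64353686  0.00114866] [-0.11431659 -0.11425091 -0.10519025]
```

View pics/w1z.png

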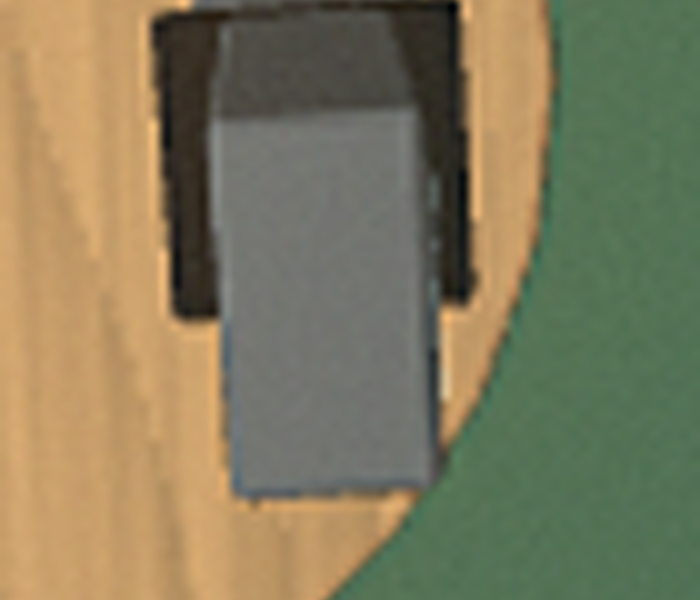

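The close-up shows the top-face corners at wrist pixels (246.5,146.5), (266.2,145.8), (268.5,183.5) and (248.7,184.5).

```bash
python3 - <<'E'
from h import *
import pickle;c=pickle.load(open('w1.pkl','rb'));a,b=pickle.load(open('c0.pkl','rb'))
P=np.array([onz(c,*p,.192) for p in[(246.5,146.5),(266.2,145.8),(268.5,183.5),(248.7,184.5)]])
print(P.mean(0)); l=(P[3]+P[2]-P[0]-P[1])/2; w=(P[1]+P[2]-P[0]-P[3])/2
ang=lambda v:np.degrees(np.arctan2(v[1],v[0]))
print('long',np.linalg.norm(l),ang(l)+90,'thin',np.linalg.norm(w),ang(w))
s=bot.sense();print(s['eef_pos'],ang(s['eef_rot'][:,2]),s['force'])
# contacts: gold masks in both views
for k,v in(('top',a),('scene',b)):
    h=cv2.cvtColor(v['img'],cv2.COLOR_RGB2HSV)
    m=cv2.inRange(h,(12,110,90),(32,255,255))
    n,_,st,ce=cv2.connectedComponentsWithStats(m)
    x0,y0,x1,y1=(170,175,230,225) if k=='top' else (240,145,300,190)
    print(k,[(ce[i].round(1),st[i,4]) for i in range(1,n) if x0<ce[i][0]<x1 and y0<ce[i][1]<y1 and st[i,4]>4])
E
```

```text
[ 0.57175065 -0.2908889   0.192     ]
long 0.03496629096019161 -36.79099673914271 thin 0.017942239848221284 -37.882143229126726
[ 0.56228855 -0.29379794  0.33202066] -40.056094674478985 [-0.11431659 -0.11425091 -0.10519025]
top [(array([202.9, 197.9]), np.int32(59)), (array([189.8, 202. ]), np.int32(48))]
scene [(array([273.5, 161.5]), np.int32(16)), (array([269.8, 167.5]), np.int32(19))]
```

Request:
{"op": "carry_out", "data": {"increments": [[0,0,1.5,0.2,-0.1,-2,8.5],[0,0,1.5,0.3,-0.2,-4,8.5],[0,0,0,0,0,-4,8.5],[0,0,0,0,0,-1.5,8.5],[0,0,0,0,0,0,8.5],[0,0,0,0,0,0,8.5]]}}

```text
clock: 3.45
eef_pos: [0.5716, -0.2907, 0.2176]
eef_rot: [[-0.593, 0.002, 0.805], [-0.805, -0.001, -0.593], [-0.0, -1.0, 0.002]]
force: [0.4, 0.6, 1.2]
gripper_width: 0.0854
```

```bash
python3 - <<'E'
from h import *
c=snap('wrist','w2.png')
s=bot.sense();print(s['eef_pos'],s['eef_rot'][:,2],s['force'])
print('pads proj',[proj(c,s['eef_pos']+k*s['eef_rot'][:,2]) for k in(-.04,0,.04)],'pen top',proj(c,[.571,-.290,.192]))
E
```

```text
[ 0.57157715 -0.29070875  0.21769695] [ 0.80507398 -0.59317158  0.00183387] [ 0.50979797 -0.47095778 -0.33652012]
pads proj [array([171.21521988, 244.05290156]), array([252.76711616, 244.04190478]), array([334.30842435, 244.03090944])] pen top [251.07693283 224.24242044]
```

View pics/w2.png

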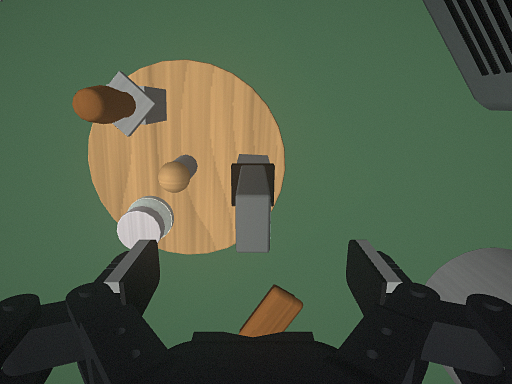

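The pen's top is centred at (253.5,223), between the fingers and square to them. I'll descend, close and pause before lifting.

Request:
{"op": "carry_out", "data": {"increments": [[0,0,0,0,0,-3.5,8.5],[0,0,0,0,0,-3,8.5],[0,0,0,0.1,0,-1.1,8.5],[0,0,0,0,0,0,8.5],[0,0,0,0,0,0,4],[0,0,0,0,0,0,2],[0,0,0,0,0,0,1],[0,0,0,0,0,0,1],[0,0,0,0,0,0,1],[0,0,0,0,0,0,1],[0,0,0,0,0,0,1]]}}

```text
clock: 4.88
eef_pos: [0.5721, -0.2905, 0.1407]
eef_rot: [[-0.593, 0.0, 0.805], [-0.805, 0.0, -0.593], [-0.0, -1.0, 0.0]]
force: [-2.0, 1.3, 6.3]
gripper_width: 0.0196
```

Gripped at 19.6 mm. Next I'll lift it straight up.

Request:
{"op": "carry_out", "data": {"increments": [[0,0,0,0,0,1,1],[0,0,0,0,0,2,1],[0,0,0,0,0,3,1],[0,0,0,0,0,3,1],[0,0,0,0,0,3,1],[0,0,0,0,0,2,1],[0,0,0,0,0,0,1],[0,0,0,0,0,0,1]]}}

```text
clock: 5.88
eef_pos: [0.5717, -0.2902, 0.2794]
eef_rot: [[-0.593, -0.001, 0.805], [-0.805, 0.001, -0.593], [0.0, -1.0, -0.001]]
force: [0.2, 0.7, -1.3]
gripper_width: 0.0193
```

```bash
python3 - <<'E'
from h import *
import pickle
a=snap('top');b=snap('scene')
pickle.dump((a,b),open('c1.pkl','wb'))
w=snap('wrist')['img']
s=bot.sense();print(s['eef_pos'],s['eef_rot'],s['force'],s['gripper_width'],s['joints'])
p=proj(b,s['eef_pos']).astype(int);print(p,proj(b,s['eef_pos']-[0,0,.106]),proj(a,s['eef_pos']-[0,0,.106]))
x,y=max(p[0]-50,0),max(p[1]-45,0)
B=cv2.resize(b['img'][y:y+120,x:x+100],(500,600),interpolation=cv2.INTER_CUBIC);print(x,y)
cv2.imwrite('pics/s1.png',B[:,:,::-1])
# dock geometry from two views
A0,B0=pickle.load(open('c0.pkl','rb'))
R,e=tri(A0,(189.8,202.0),B0,(273.5,161.5));S,e2=tri(A0,(202.9,197.9),B0,(269.8,167.5))
print('round',R,e,'square',S,e2)
E
```

```text
[ 0.57168536 -0.29028053  0.2792787 ] [[-5.93509033e-01 -1.56030998e-03  8.04825816e-01]
 [-8.04827123e-01  4.36823325e-04 -5.93509150e-01]
 [ 5.74491562e-04 -9.99998687e-01 -1.51503838e-03]] [-0.30616648  0.01427536 -0.16565876] 0.019400747218772364 [-0.07015907  0.48467342  0.70140044  1.5314937  -0.32235363  1.24561383
  0.04305729]
[164 168] [168.52042422 201.69246315] [363.20187443 194.02389433]
114 123
round [0.55159143 0.23182096 0.05189249] 0.001634596985596241 square [0.56524689 0.19026688 0.05168388] 0.0019289983313156506
```

View pics/s1.png

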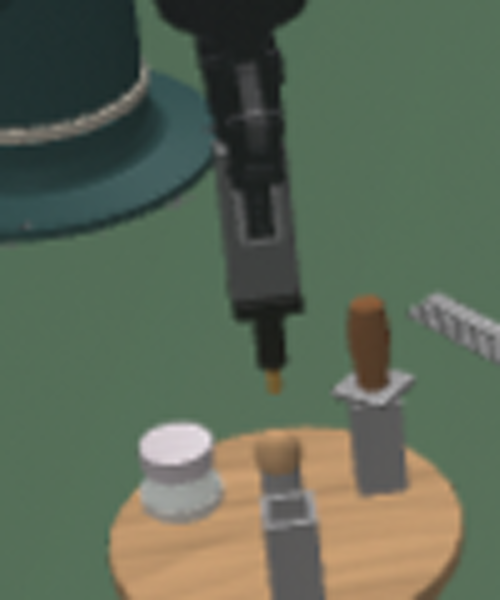

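The pen hangs vertical, with its nose tip at scene pixel (169.2,201.4) against a predicted (168.5,201.7), so the tip is 106 mm beyond the TCP as planned. I'll carry it high to the cradle, turning 58° on the way, then tilt it by 25°.

Request:
{"op": "carry_out", "data": {"increments": [[0,0,0,0,0,3,1],[0,0,2,-0.2,1.5,1.2,1],[0,0,5,-0.6,4,0,1],[0,0,5,-0.6,4.2,0,1],[0,0,5,-0.6,4.2,0,1],[0,0,5,-0.6,4.2,0,1],[0,0,5,-0.6,4.2,0,1],[0,0,5,-0.6,4.2,0,1],[0,0,5,-0.6,4.2,0,1],[0,0,5,-0.6,4.2,0,1],[0,0,5,-0.6,4.2,0,1],[0,0,5,-0.6,4.2,0,1],[0,0,5,-0.6,4,0,1],[0,0,4,-0.5,2.5,0,1],[0,0,2,-0.2,0.6,0,1],[2.8,-7.9,0,0,0,0,1],[2.8,-7.9,0,0,0,0,1],[2.75,-7.8,0,0,0,0,1],[0,0,0,0,0,0,1],[0,0,0,0,0,0,1]]}}

```text
clock: 8.52
eef_pos: [0.4974, 0.213, 0.3226]
eef_rot: [[0.436, 0.398, 0.807], [-0.898, 0.14, 0.416], [0.052, -0.907, 0.419]]
force: [0.4, 0.2, -0.4]
gripper_width: 0.0193
```

```bash
python3 - <<'E'
from h import *
import pickle
A0,B0=pickle.load(open('c0.pkl','rb'))
r=onz(A0,189.8,202,.053);q=onz(A0,202.9,197.9,.053);d=r-q
print('top-only',r,q,np.linalg.norm(d),np.degrees(np.arctan2(-d[0],d[1])))
s=bot.sense();y=s['eef_rot'][:,1];t=s['eef_pos']+y*.106
print(s['eef_pos'],y,'tip',t,s['force'],s['joints'])
psi=np.radians(19.5);n=np.array([-.4226*np.cos(psi),-.4226*np.sin(psi),.9063])
print('target tip 3cm out',np.array([.551,.2315,.053])+.03*n,'angle err',np.degrees(np.arccos(-y@n)))
w=snap('wrist','w3.png');print(proj(w,[.551,.2315,.053]),proj(w,t))
E
```

```text
top-only [0.55090226 0.23109167 0.053     ] [0.56441774 0.18945384 0.053     ] 0.04377644567957243 17.983226185795907
[0.49736286 0.2129928  0.32263788] [ 0.39794209  0.14031064 -0.90661735] tip [0.53954472 0.22786573 0.22653644] [ 0.3923717   0.22748052 -0.35784205] [-0.80542205 -0.05124158  0.29581978  2.03227736  0.12802715  0.73192146
 -0.11994194]
target tip 3cm out [0.53904919 0.227268   0.080189  ] angle err 0.3158937971721884
[205.4081681  150.27583295] [253.24749062 188.26580155]
```

View pics/w3.png

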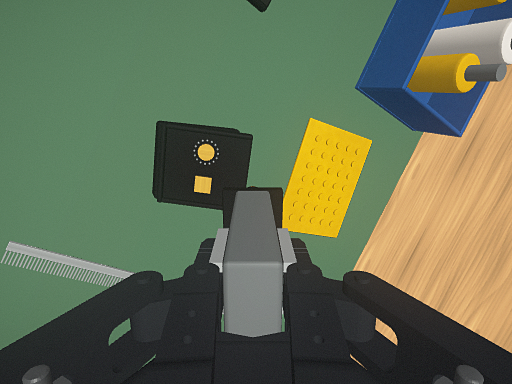

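The wrist view shows the round contact, ringed by beads, at (206,152) against a predicted (205,150), so they agree within about 2 mm. I'll descend to 30 mm out along the normal and look again.

Request:
{"op": "carry_out", "data": {"increments": [[0,0,0,0,0,-2,1],[0,0,0,0,0,-4,1],[0,0,0,0,0,-4,1],[0,0,0,0,0,-3,1],[0,0,0,0,0,-1.6,1],[0,0,0,0,0,0,1],[0,0,0,0,0,0,1]]}}

```text
clock: 9.45
eef_pos: [0.4977, 0.2136, 0.1769]
eef_rot: [[0.436, 0.399, 0.806], [-0.898, 0.141, 0.416], [0.053, -0.906, 0.42]]
force: [0.3, 0.3, -0.7]
gripper_width: 0.0195
```

```bash
python3 - <<'E'
from h import *
s=bot.sense();y=s['eef_rot'][:,1];t=s['eef_pos']+y*.106
print(s['eef_pos'],y,'tip',t,s['force'],s['joints'],s['clock'])
b=snap('scene');w=snap('wrist');a=snap('top')
C=[.551,.2315,.053]
for c in(b,w,a): print('contact',proj(c,C),'tip',proj(c,t))
def cr(c,p,wd,hh,o):
    u,v=(np.array(p)-[wd/2,hh/2]).astype(int);print('origin',u,v);return cv2.resize(c['img'][v:v+hh,u:u+wd],o,interpolation=cv2.INTER_CUBIC)
I=np.hstack([cr(b,proj(b,t),50,75,(400,600)),cr(w,proj(w,C),100,150,(400,600))])
cv2.imwrite('pics/z3.png',I[:,:,::-1])
E
```

```text
[0.49773034 0.2136163  0.17690497] [ 0.39921786  0.14081481 -0.90597809] tip [0.54004743 0.22854267 0.0808713 ] [ 0.29470796  0.25902809 -0.74747972] [-0.77917809  0.15230622  0.30110816  2.20516088  0.05465929  0.35888824
 -0.07425895] 9.45
contact [273.09314194 161.24855195] tip [270.29565216 153.79147938]
contact [251.22119998 180.43564263] tip [253.1287639 188.3816582]
contact [189.67315398 201.9683999 ] tip [189.00101612 204.9714843 ]
origin 245 116
origin 201 105
```

View pics/z3.png

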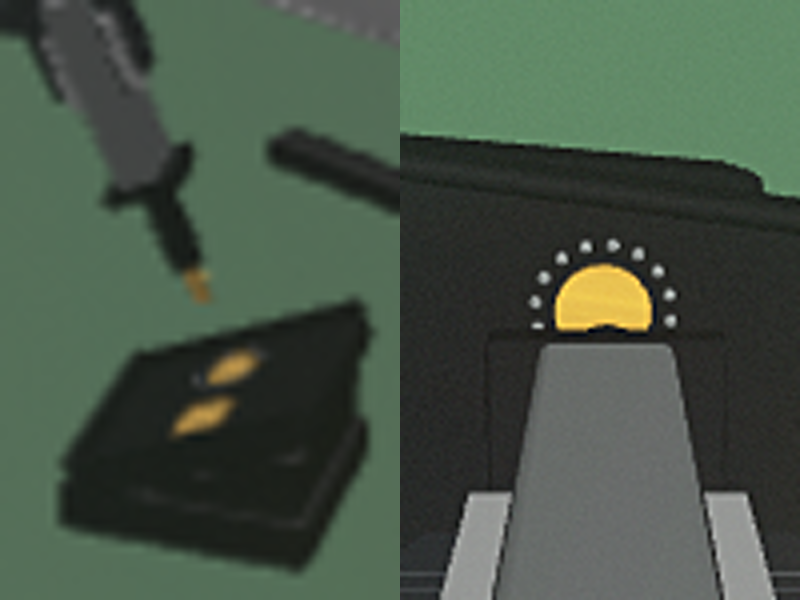

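The picture shows the tip at scene pixel (270.6,153.75), as predicted. The contact centre sits at (274.1,161.9) in the scene view and (251.8,183.3) in the wrist view, 1–3 px off my estimate, so I'll refine it from the close view.

```bash
python3 - <<'E'
from h import *
w=snap('wrist');b=snap('scene');a=snap('top')
h=cv2.cvtColor(w['img'],cv2.COLOR_RGB2HSV);m=cv2.inRange(h,(15,130,120),(35,255,255));m[:165]=0;m[190:]=0;m[:,:235]=0;m[:,270:]=0
ys,xs=np.nonzero(m);print('gold',xs.min(),xs.max(),ys.min(),ys.max(),len(xs))
for p in[(251.8,183.25)]:
    print('wrist',onz(w,*p,.053));print('w+scene',tri(w,p,b,(274.1,161.9)),'w+top',tri(w,p,a,(189.8,202)))
print('scene',onz(b,274.1,161.9,.053),'top',onz(a,189.8,202,.053))
O,S=[],[]
for c,p in((w,(251.8,183.25)),(b,(274.1,161.9)),(a,(189.8,202))):
    o,d=ray(c,*p);M=np.eye(3)-np.outer(d,d);O.append(M);S.append(M@o)
print('lsq',np.linalg.solve(sum(O),sum(S)))
E
```

```text
gold 240 263 171 187 325
wrist [0.55256146 0.22939671 0.053     ]
w+scene (array([0.5546098 , 0.23023439, 0.0516206 ]), np.float64(0.00299690295931084)) w+top (array([0.55051684, 0.23008671, 0.05694021]), np.float64(0.0007185300528927448))
scene [0.55649183 0.22996465 0.053     ] top [0.55090226 0.23109167 0.053     ]
lsq [0.55305842 0.23091344 0.05166367]
```

Request:
{"op": "carry_out", "data": {"increments": [[0,0,0,0.05,-0.27,-0.07,1],[0,0,0,0.4,0.14,-0.9,1],[0,0,0,0.4,0.14,-0.9,1],[0,0,0,0.2,0.07,-0.45,1],[0,0,0,0,0,0,1],[0,0,0,0,0,0,1]]}}

```text
clock: 10.5
eef_pos: [0.5075, 0.2143, 0.1531]
eef_rot: [[0.437, 0.399, 0.806], [-0.898, 0.141, 0.417], [0.052, -0.906, 0.42]]
force: [0.3, 0.6, -0.7]
gripper_width: 0.0193
```

```bash
cat > st.py <<'E'
from h import *
n=np.array([-.3995,-.1385,.9063]);C=np.array([.5525,.230,.053])
f=[]
for i in range(6):
    a=snap('scene');f.append(bot.sense()['force'])
s=bot.sense();y=s['eef_rot'][:,1];t=s['eef_pos']+y*.106-C
print('gap mm',t@n*1e3,'lateral',(t-(t@n)*n)*1e3,'ang',np.degrees(np.arccos(-y@n)),'F.n',(np.array(f)@n).round(2),s['clock'],s['gripper_width'])
E
python3 st.py
```

```text
gap mm 4.9814820573990914 lateral [-0.69491192  0.05091688 -0.29942985] ang nan F.n [-1.27 -0.52 -1.03 -0.81 -1.73 -0.89] 10.8 0.019495221018921392st.py:7: RuntimeWarning: invalid value encountered in arccos
  print('gap mm',t@n*1e3,'lateral',(t-(t@n)*n)*1e3,'ang',np.degrees(np.arccos(-y@n)),'F.n',(np.array(f)@n).round(2),s['clock'],s['gripper_width'])
```

Request:
{"op": "carry_out", "data": {"increments": [[0,0,0,0.12,0.04,-0.23,1],[0,0,0,0.12,0.04,-0.23,1],[0,0,0,0.08,0.03,-0.18,1],[0,0,0,0.04,0.01,-0.09,1],[0,0,0,0,0,0,1],[0,0,0,0,0,0,1]]}}

```text
clock: 11.55
eef_pos: [0.511, 0.2155, 0.1458]
eef_rot: [[0.437, 0.399, 0.806], [-0.898, 0.141, 0.417], [0.052, -0.906, 0.42]]
force: [-0.7, -0.1, 1.0]
gripper_width: 0.0191
```

```bash
python3 st.py
```

```text
gap mm -3.3498244905571513 lateral [-0.46265096  0.04513149 -0.19644162] ang nan F.n [-0.18  0.47  0.36  0.4   0.42 -0.14] 11.85 0.019209441370730235st.py:7: RuntimeWarning: invalid value encountered in arccos
  print('gap mm',t@n*1e3,'lateral',(t-(t@n)*n)*1e3,'ang',np.degrees(np.arccos(-y@n)),'F.n',(np.array(f)@n).round(2),s['clock'],s['gripper_width'])
```

Request:
{"op": "carry_out", "data": {"increments": [[0,0,0,0.08,0.02,-0.14,1],[0,0,0,0.08,0.02,-0.13,1],[0,0,0,0,0,0,1],[0,0,0,0,0,0,1],[0,0,0,0,0,0,1]]}}

```text
clock: 12.48
eef_pos: [0.5126, 0.2159, 0.143]
eef_rot: [[0.437, 0.399, 0.806], [-0.898, 0.141, 0.417], [0.052, -0.906, 0.42]]
force: [-2.0, -0.2, 2.1]
gripper_width: 0.0195
```

```bash
python3 st.py; python3 - <<'E'
from h import *
import pickle
b=snap('scene');w=snap('wrist');C=[.5525,.230,.053]
def cr(c,p,wd,hh,o):
    u,v=(np.array(p)-[wd/2,hh/2]).astype(int);print('origin',u,v);return cv2.resize(c['img'][v:v+hh,u:u+wd],o,interpolation=cv2.INTER_CUBIC)
I=np.hstack([cr(b,proj(b,C),50,75,(400,600)),cr(w,proj(w,C),100,150,(400,600))])
cv2.imwrite('pics/z4.png',I[:,:,::-1])
E
```

```text
gap mm -6.527159897847984 lateral [-0.14206803 -0.01023868 -0.06302063] ang nan F.n [1.37 1.45 1.38 0.91 1.52 1.22] 12.775 0.01933100607215038
origin 248 124
origin 203 115st.py:7: RuntimeWarning: invalid value encountered in arccos
  print('gap mm',t@n*1e3,'lateral',(t-(t@n)*n)*1e3,'ang',np.degrees(np.arccos(-y@n)),'F.n',(np.array(f)@n).round(2),s['clock'],s['gripper_width'])
```

View pics/z4.png

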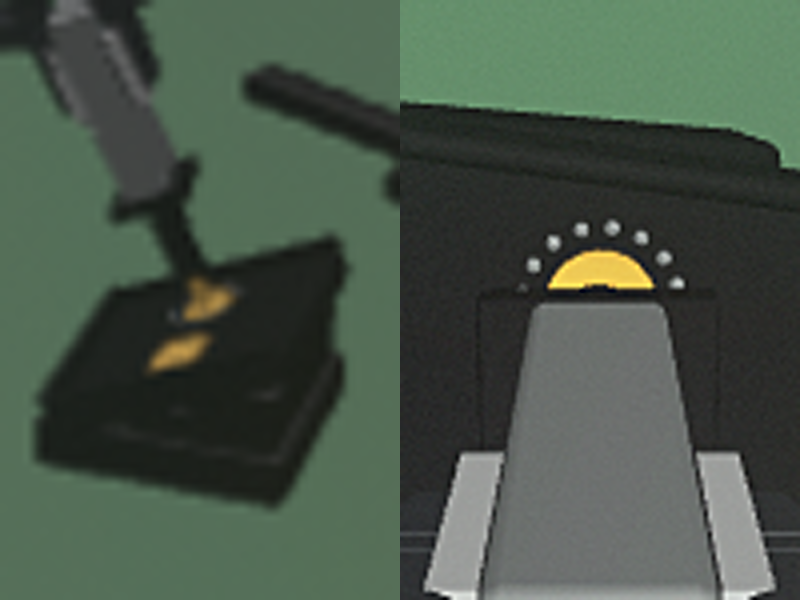

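The last picture shows the nose on the round contact at crop (205,300), with the disc visible around it. In the wrist view the pen axis lines up with the disc to under 1 mm. The force has risen about 2.35 N, which puts the nose roughly half way in, so I'm handing in.

```bash
python3 - <<'E'
from cell import bot
print(bot.close_job()); s=bot.sense(); print(s['force'],s['gripper_width'],s['clock'])
E
```

```text
the job is handed in; nothing more can be done
None
the job is handed in; nothing more can be done
```

I lifted the pen out of its carousel socket, carried it over the bench and pressed its nose on the round contact of the cradle. I handed the job in at about 12.9 s with the pen still held there; no verdict came back.

**Press:** the force along the face normal rose by about 2.35 N, which the spring figures put at about 4.8 mm in. Position alone suggests 6.5 mm. The two disagree by about 1.7 mm, but both lie inside the 2 to 8.5 mm allowed.

**Aim:** the tip was within about 0.2 mm of my estimate of the contact centre. That estimate is less certain, because the three cameras differed by up to about 5 mm along x.

**Squareness:** the tool was within about 1° of my estimate of the normal. My scripted angle check failed (it printed nan), so I compared the two directions by eye. The cradle's heading came out between 18° and 21.7° depending on the method, which adds at most about 2°.

**Grip and bench:** the fingers read 19.3 mm on the 20 mm grip when I handed in. I saw nothing disturbed on the carousel just after the lift. I took no final picture of the rest of the bench.

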